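# Move the sample tubes from the block heater to the bench rack in reverse order

### The job

Move the four tubes from the block heater to the orange bench rack in reverse order: the tube nearest the heater's control panel goes into the hole farthest from the rack's finger loop, the next into the next hole, and so on, so that the tube farthest from the panel ends up nearest the loop. Each tube must stand upright and fully down in its hole; keep the tubes upright on the way, and leave the pipette between them lying where it is.

Things in the scene. Friction and masses are not known exactly. Their poses are not given: they have to be found in the camera images.
- tube_a: The tallest closed tube, 120 mm high, with a flat white screw cap 34 mm in diameter and 26 mm tall (94 to 120 mm above the underside); grip the cap. Frosted body 28 mm in diameter, foot bevelled to 22 mm over the lowest 8 mm, about 50 g. Origin: centre of its underside; z points up to its cap, and it is round, so its yaw means nothing. It starts upright in its own heater block (block_a).
- tube_b: Stoppered tube, 102 mm high: a thin white collar 34 mm in diameter (60 to 65 mm above the underside) with a slender flat-topped white stopper 18 mm in diameter above it (65 to 102 mm); grip the stopper, at least 20 mm above the collar. Frosted body 28 mm in diameter, foot bevelled to 22 mm over the lowest 8 mm, about 50 g. Origin: centre of its underside; z points up to its cap, and it is round, so its yaw means nothing. It starts upright in its own heater block (block_b).
- tube_c: The shortest, 86 mm high, with the widest flat white cap, 40 mm in diameter (60 to 86 mm above the underside); grip the cap. Frosted body 28 mm in diameter, foot bevelled to 22 mm over the lowest 8 mm, about 50 g. Origin: centre of its underside; z points up to its cap, and it is round, so its yaw means nothing. It starts upright in its own heater block (block_c).
- tube_d: Tube 117 mm high with a white shoulder that slopes in from 28 to 22 mm diameter (58 to 76 mm above the underside) and a round-ended white neck 22 mm in diameter above it (76 to 117 mm); grip the neck around 100 mm. Frosted body 28 mm in diameter, foot bevelled to 22 mm over the lowest 8 mm, about 50 g. Origin: centre of its underside; z points up to its cap, and it is round, so its yaw means nothing. It starts upright in its own heater block (block_d).
- block_a: Fixed dark metal heating block, 52 x 52 x 55 mm, with one round well in the middle of its top (32 mm wide, 42 mm deep, floor 13 mm above its underside): the one in which tube_a stands at the start. All four look alike and stand in a row in the heater, 56 mm apart, in any order. Origin: centre of its underside, which is 20 mm above the worktop; axes parallel to the heater's.
- block_b: Fixed dark metal heating block, 52 x 52 x 55 mm, with one round well in the middle of its top (32 mm wide, 42 mm deep, floor 13 mm above its underside): the one in which tube_b stands at the start. All four look alike and stand in a row in the heater, 56 mm apart, in any order. Origin: centre of its underside, which is 20 mm above the worktop; axes parallel to the heater's.
- block_c: Fixed dark metal heating block, 52 x 52 x 55 mm, with one round well in the middle of its top (32 mm wide, 42 mm deep, floor 13 mm above its underside): the one in which tube_c stands at the start. All four look alike and stand in a row in the heater, 56 mm apart, in any order. Origin: centre of its underside, which is 20 mm above the worktop; axes parallel to the heater's.
- block_d: Fixed dark metal heating block, 52 x 52 x 55 mm, with one round well in the middle of its top (32 mm wide, 42 mm deep, floor 13 mm above its underside): the one in which tube_d stands at the start. All four look alike and stand in a row in the heater, 56 mm apart, in any order. Origin: centre of its underside, which is 20 mm above the worktop; axes parallel to the heater's.
- heater: Cream block heater, fixed, 305 mm long (x -120 to +185 mm), 110 mm wide, side walls 60 mm high. Its four blocks stand in a row along its x axis at x = -84, -28, +28, +84 mm, y = 0, their tops 75 mm above the worktop. The control panel (70 mm high, black display and a grey knob 12 mm taller) is at its +x end. Origin: on the worktop under the middle of the row; z up. It may stand on the robot's left or right, turned by up to 20 degrees.
- rack: Orange plastic bench rack, fixed, 230 x 80 x 55 mm, with four round holes in a row along its x axis at x = -84, -28, +28, +84 mm, y = 0; each is 32 mm wide with a 3 mm bevelled mouth, 42 mm deep, floor 13 mm above the worktop. All empty at the start. A flat finger loop sticks out 30 mm at its +x end. Origin: centre of its underside on the worktop; z up. It stands on the side opposite the heater, turned by up to 20 degrees.
- pipette: Bystander: grey and white pipette lying on the worktop between heater and rack, 230 mm long, 30 mm high at most, along its x axis; origin on the worktop under its middle. (A reagent bottle 150 mm tall and a low box of tips stand beyond the work.)
Not all that is in view belongs to the job. Leave any yellow look-alike of the tube_b alone.

How it is judged (in metres and radians):
At the end, for the whole second after the job is handed in: Every tube is at rest in the rack hole that mirrors its starting block (heater x = +84 mm to rack x = -84 mm, and so on): within 10 mm of the hole's centre along each rack axis, underside within 6 mm of the hole's floor, tilt under 0.25 rad, slower than 0.02 m/s (((x of block_a in the frame of heater between -0.104 and -0.064 m and x of tube_a in the frame of rack between 0.074 and 0.094 m) or (x of block_a in the frame of heater between -0.048 and -0.008 m and x of tube_a in the frame of rack between 0.018 and 0.038 m) or (x of block_a in the frame of heater between 0.008 and 0.048 m and x of tube_a in the frame of rack between -0.038 and -0.018 m) or (x of block_a in the frame of heater between 0.064 and 0.104 m and x of tube_a in the frame of rack between -0.094 and -0.074 m)) and y of tube_a in the frame of rack between -0.01 and 0.01 m and z of tube_a in the frame of rack between 0.007 and 0.019 m and angle between each of tube_a, tube_b, tube_c, tube_d's own z axis and vertical below 0.25 rad and linear speed of each of tube_a, tube_b, tube_c, tube_d below 0.02 m/s and ((x of block_b in the frame of heater between -0.104 and -0.064 m and x of tube_b in the frame of rack between 0.074 and 0.094 m) or (x of block_b in the frame of heater between -0.048 and -0.008 m and x of tube_b in the frame of rack between 0.018 and 0.038 m) or (x of block_b in the frame of heater between 0.008 and 0.048 m and x of tube_b in the frame of rack between -0.038 and -0.018 m) or (x of block_b in the frame of heater between 0.064 and 0.104 m and x of tube_b in the frame of rack between -0.094 and -0.074 m)) and y of tube_b in the frame of rack between -0.01 and 0.01 m and z of tube_b in the frame of rack between 0.007 and 0.019 m and ((x of block_c in the frame of heater between -0.104 and -0.064 m and x of tube_c in the frame of rack between 0.074 and 0.094 m) or (x of block_c in the frame of heater between -0.048 and -0.008 m and x of tube_c in the frame of rack between 0.018 and 0.038 m) or (x of block_c in the frame of heater between 0.008 and 0.048 m and x of tube_c in the frame of rack between -0.038 and -0.018 m) or (x of block_c in the frame of heater between 0.064 and 0.104 m and x of tube_c in the frame of rack between -0.094 and -0.074 m)) and y of tube_c in the frame of rack between -0.01 and 0.01 m and z of tube_c in the frame of rack between 0.007 and 0.019 m and ((x of block_d in the frame of heater between -0.104 and -0.064 m and x of tube_d in the frame of rack between 0.074 and 0.094 m) or (x of block_d in the frame of heater between -0.048 and -0.008 m and x of tube_d in the frame of rack between 0.018 and 0.038 m) or (x of block_d in the frame of heater between 0.008 and 0.048 m and x of tube_d in the frame of rack between -0.038 and -0.018 m) or (x of block_d in the frame of heater between 0.064 and 0.104 m and x of tube_d in the frame of rack between -0.094 and -0.074 m)) and y of tube_d in the frame of rack between -0.01 and 0.01 m and z of tube_d in the frame of rack between 0.007 and 0.019 m); the robot touches nothing.
It fails at once if a tube is tipped by more than about 45 degrees (angle between any of tube_a, tube_b, tube_c, tube_d's own z axis and vertical above 0.8 rad).
It fails at once if the pipette is shifted by more than 30 mm (distance of pipette from where it was at the start of the episode above 0.03 m).
It also fails if it takes over 109 s, if anything falls off the work surface, if the arm or the gripper's body presses on something with over 40 N, if the wrist force passes 120 N, or if a joint passes its speed limit or range.

### The arm

A 6-joint arm with a two-finger parallel gripper is mounted at the origin on the work surface. World frame = base frame: x ahead of the robot, y to its left, z up, the work surface at z = 0. Lengths are in mm, angles in degrees, forces in N, time in s.
With the tool pointing down it reaches from about 300 to 850 mm from the base axis. Payload 4.2 kg.
Tool frame: the origin (TCP) lies midway between the tips of the shut fingers; the grasp point (between the pads) lies 19 mm behind it (env.grasp_offset is the distance from the TCP to the grasp point, in mm); z points along the fingers, y is the line along which they close (so a half turn about z gives the same grasp; the last joint's range is limited). The gripper opens to 91 mm and grips with 3 to 60 N. Pads are 32 mm wide; open, the fingers measure 118 mm over their backs; the gripper's body (76 mm by 178 mm) begins 60 mm behind the grasp point.
Start: joints at [-73.109, 18.312, 89.639, -0, 72.044, -1.146], TCP at [178.038, -546.759, 213.976] pointing down, gripper open.
Joint ranges: [-177.97, 177.97], [-48.28, 115.42], [12.27, 149.76], [-77.06, 257.06], [2.81, 150.46], [-146.56, 146.56]. Speed limits (degrees/s): [147.25, 147.25, 180, 180, 180, 180].

### API

Orientations are given as [roll, pitch, yaw] about the fixed x, y, z axes, in that order (R = Rz(yaw) Ry(pitch) Rx(roll)).
In Python, from workcell import env, optics gives the robot as it stands. The module is installed in compiled form; this text tells all that it offers.
- The arm moves only by the tool send_rows, never from a script. Its argument "targets" is a list that holds one entry, the list of rows, each a list of 7 numbers: the turn, a rotation vector about the world's x, y, z scaled (see below), then the shift along the world's x, y, z scaled (see below), then the closure, from -1 (fully open) to 1 (shut). In form: [[[rx, ry, rz, x, y, z, gripper], ...]]. A call has 1 to 12 rows; each row shifts and turns the commanded pose from where the row before left it; what a row does not reach is not made up. The controller multiplies each number of a shift by 0.2 m and each number of a turn by pi/2 rad. A row lasts 1/10 s, in which the tool goes at most 50 mm and 8.59 degrees, less where a joint would pass 70% of its speed; a pose out of reach is approached as far as the arm can. A call with a number of a shift or a turn outside -1 to 1 is refused whole. A call with a gripper value outside its range is refused whole. The fingers move at their own pace and stop on an object; "grip_force" is the grip in N (left out, the last holds). Time passes only in rows, so rows that do not move let the fingers close. It gives the time, the measured TCP pose, the force, the opening and the grip force at its end, in the units of the state.
- env.state(): the state, without advancing time (a new reading comes with each control period).
- optics.grab_frame(name): name is "scene" or "top" or "wrist"; returns (picture, depth): 420x560x3 uint8, red, green, blue; 420x560 float32, mm along the optical axis (not along the pixel's ray), 0 where there is no reading.
- optics.camera_info(name): a dict with "camera_matrix" (3x3 intrinsics, pixels), "R" (3x3) and "t" (3): a world point X has camera coordinates R X + t; the wrist camera has in their place "mount" (4x4, takes a point from camera to tool coordinates, whose origin is the TCP and whose axes are the flange's). Camera axes: x right, y down, z forward; pixel columns grow to the right and rows downward; lengths in mm; the calibration is good to about 2 mm. A picture is of the moment at which its call begins: read the wrist's pose just before it. camera_info takes no time and is no camera call.
- env.job_done(): hands the job in; it is judged then, once.
Trained networks look in the newest picture that a camera, given by its name, has taken for a name from the list of things; names that differ only in an ending like _2 or _b are one class to them, and where a whole thing is asked for, a point or a joint stands for the part that bears it (a point fixed in the world has none). Each returns a list of dicts, best first, with "conf" (0 to 1); they miss things now and then, are a little off and sometimes report something else, mostly with a low value. They report only what shows in the picture. A call takes as long as a camera call. They do not tell look-alikes from the thing itself.
- optics.silhouettes(camera, name): "mask" (420x560 bool, what is visible of it) and "at" ([column, row] in pixels, amid what is visible of it).
- optics.place_of(camera, name): "at" ([column, row] in pixels: a listed point, or the origin of a listed thing).
The state is a dict: "time_s": time; "qpos": joint angles; "qvel": joint speeds; "effort": joint torques, N m; "ee_pos": TCP position; "ee_rot": TCP orientation; "force": force on the tool from outside, world axes, zero at the start; "torque": the same for the moment, N m; "gripper_width": finger opening in mm; "gripper_force": force on a finger pad.
Only numpy, scipy, OpenCV 4.12 (cv2) and the standard library are available. Lean on these libraries where they do the work, as an engineer would, in place of code of your own. Each camera call takes 0.05 s, during which the arm holds its last target. There are 200 camera calls.

## Working session

There is one attempt and no reset: what is moved stays moved. The work goes in short steps, Python scripts to look and compute and a tool call to move; the robot and the scene stay as the last step left them, time stands still between calls to the robot, and variables do not carry over. Pictures are saved under pics/ and viewed, at most 14 in all, crops included, and the job is handed in when it is done.

Besides the shell and the picture viewer there is one more tool, called after "Request:" by a JSON object that holds its "api" and its "payload". send_rows: Moves the arm, as the interface text tells. Its arguments: {"type":"object","properties":{"targets":{"type":"array"},"grip_force":{"type":"number"}},"required":["targets"]}

```bash
mkdir -p pics
cat > h.py <<'E'
import numpy as np, cv2
from workcell import env, optics
def world(cam,d,u=None,v=None):
    c=optics.camera_info(cam);K=np.array(c["camera_matrix"]);R=np.array(c["R"]);t=np.array(c["t"])
    if u is None: v,u=np.mgrid[0:420,0:560]
    u=np.asarray(u,float);v=np.asarray(v,float)
    P=np.stack([(u-K[0,2])/K[0,0]*d,(v-K[1,2])/K[1,1]*d,d],-1)
    return (P-t)@R
def save(n,im): cv2.imwrite("pics/"+n,im[:,:,::-1])
E
python3 - <<'E'
from h import *
for c in ("scene","top"):
    im,d=optics.grab_frame(c);save(c+"0.png",im);np.save(c+"d.npy",d);np.save(c+"i.npy",im)
    W=world(c,d)
    for n in ["tube_a","tube_b","tube_c","tube_d","heater","rack","pipette","block_a"]:
        for r in optics.silhouettes(c,n)[:4]:
            m=r["mask"]&(d>0);p=W[m]
            if len(p)==0: continue
            zt=np.percentile(p[:,2],95); q=p[p[:,2]>zt-4]
            print(c,n,round(r["conf"],2),np.round(r["at"]),m.sum(),"ztop",zt.round(),"top mean",q.mean(0).round(1))
s=env.state();print(s["time_s"],s["ee_pos"],s["ee_rot"],s["gripper_width"])
E
```

```text
scene tube_a 0.96 [303. 219.] 591 ztop 102.0 top mean [601.1 -65.6 104.7]
scene tube_a 0.92 [305. 259.] 793 ztop 150.0 top mean [ 651.8 -174.4  148.7]
scene tube_a 0.86 [264. 258.] 727 ztop 135.0 top mean [ 596.6 -183.4  134.6]
scene tube_a 0.76 [187. 240.] 904 ztop 120.0 top mean [ 486.7 -203.9  119.2]
scene tube_b 0.96 [303. 219.] 591 ztop 102.0 top mean [601.1 -65.6 104.7]
scene tube_b 0.92 [305. 259.] 793 ztop 150.0 top mean [ 651.8 -174.4  148.7]
scene tube_b 0.86 [264. 258.] 727 ztop 135.0 top mean [ 596.6 -183.4  134.6]
scene tube_b 0.76 [187. 240.] 904 ztop 120.0 top mean [ 486.7 -203.9  119.2]
scene tube_c 0.96 [303. 219.] 591 ztop 102.0 top mean [601.1 -65.6 104.7]
scene tube_c 0.92 [305. 259.] 793 ztop 150.0 top mean [ 651.8 -174.4  148.7]
scene tube_c 0.86 [264. 258.] 727 ztop 135.0 top mean [ 596.6 -183.4  134.6]
scene tube_c 0.76 [187. 240.] 904 ztop 120.0 top mean [ 486.7 -203.9  119.2]
scene tube_d 0.96 [303. 219.] 591 ztop 102.0 top mean [601.1 -65.6 104.7]
scene tube_d 0.92 [305. 259.] 793 ztop 150.0 top mean [ 651.8 -174.4  148.7]
scene tube_d 0.86 [264. 258.] 727 
[... 1776 characters left out ...]
e_d 0.68 [368. 223.] 517 ztop 121.0 top mean [ 484.9 -203.7  119. ]
top heater 0.96 [318. 156.] 6499 ztop 74.0 top mean [ 713.3 -160.1   73.2]
top rack 0.6 [133. 236.] 7242 ztop 57.0 top mean [501.7 199.9  54.9]
top pipette 0.98 [250. 274.] 1558 ztop 27.0 top mean [395.6  -4.6  25.2]
top block_a 0.78 [354. 233.] 617 ztop 77.0 top mean [ 478.7 -197.8   74.9]
top block_a 0.77 [329. 141.] 597 ztop 77.0 top mean [ 643.8 -170.2   74.9]
top block_a 0.66 [337. 169.] 578 ztop 77.0 top mean [ 589.8 -178.5   75.5]
top block_a 0.64 [348. 200.] 732 ztop 77.0 top mean [ 532.8 -189.1   77.3]
0.9 [ 178.04960982 -546.73581376  213.98540338] [ 1.79995535e+02 -1.99010415e-03  1.80372508e+01] 91.45060630248342
```

```bash
python3 -c "
import cv2
for n,(a,b,c,d) in dict(scene=(90,330,130,450),top=(60,330,60,420)).items():
    cv2.imwrite(f'pics/{n}c.png',cv2.resize(cv2.imread(f'pics/{n}0.png')[a:b,c:d],None,fx=2.2,fy=2.2,interpolation=cv2.INTER_CUBIC))
"
```

```text
(no output)
```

View pics/scenec.png

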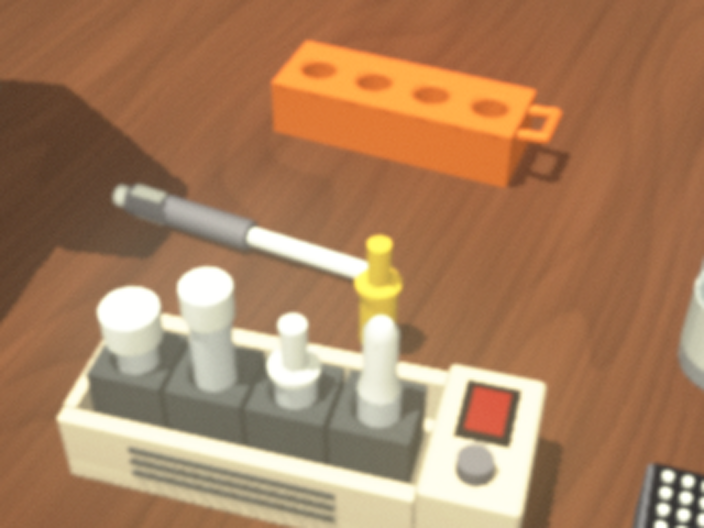

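View pics/topc.png

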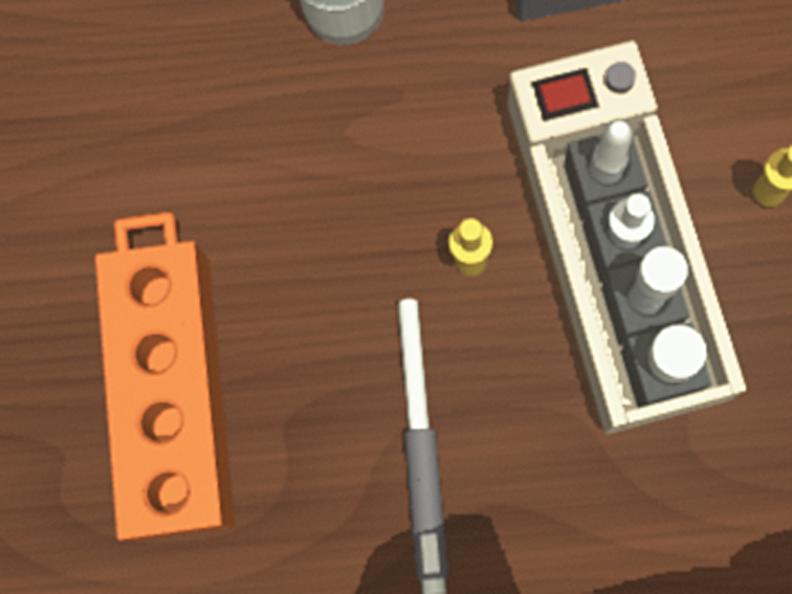

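The tubes run, from the panel outwards (zoomed top crop): d (613,150), b (632,215), a (660,280), c (680,352). The rack's loop is at its far end, (147,230). Candidates for tube_b are the white one in the heater at (632,215) and yellow ones at (470,245) and (775,180). The white one fits because it stands in a heater block; the yellow ones are decoys on the worktop. The crop confirms this. Targets: d goes to the hole nearest the robot, then b, a and c outwards.

Run:
```python
from h import *
for c in ("top","scene"):
    d=np.load(c+"d.npy");im=np.load(c+"i.npy").astype(int);W=world(c,d)
    o=(im[...,0]>150)&(im[...,2]<90)&(im[...,0]-im[...,2]>110)&(W[...,1]>80)&(W[...,2]>52)&(W[...,2]<58)
    # rectify the z=55 plane to a 1px/mm map by splatting pixel rays
    ci=optics.camera_info(c);K=np.array(ci["camera_matrix"]);R=np.array(ci["R"]);t=np.array(ci["t"])
    gx,gy=np.meshgrid(np.arange(250,750.),np.arange(60,340.))
    P=np.stack([gx,gy,np.full_like(gx,55)],-1)@R.T+t;p=P@K.T
    m=cv2.remap((o*255).astype(np.uint8),(p[...,0]/p[...,2]).astype(np.float32),(p[...,1]/p[...,2]).astype(np.float32),cv2.INTER_LINEAR)>127
    m=cv2.morphologyEx(m.astype(np.uint8),cv2.MORPH_OPEN,np.ones((13,13)))
    cs,h=cv2.findContours(m,cv2.RETR_CCOMP,cv2.CHAIN_APPROX_NONE)
    for k,q in enumerate(cs):
        if cv2.contourArea(q)<200: continue
        (cx,cy),sz,an=cv2.minAreaRect(q); print(c,"hole" if h[0,k,3]>=0 else "outer",round(cx+250,1),round(cy+60,1),np.round(sz,1),round(an,1),cv2.contourArea(q))
    # heater tube tops
    for n,x,y,z in (("d",650,-174,150),("b",596,-183,135),("a",540,-194,153),("c",485,-204,119)):
        q=W[(np.hypot(W[...,0]-x,W[...,1]-y)<28)&(abs(W[...,2]-z)<2.5)]
        print(c,n,len(q),q.mean(0).round(1),((q.max(0)+q.min(0))/2).round(1),np.ptp(q,axis=0).round(1))
```

```text
top outer 419.0 225.5 [17. 12.] 90.0 204.0
top outer 588.0 179.0 [14. 16.] 90.0 224.0
top d 60 [ 649.7 -173.3  149.7] [ 649.2 -172.4  149.9] [17.8 15.1  4.7]
top b 82 [ 595.  -183.8  134.6] [ 595.2 -183.9  134.8] [15.7 17.1  4.6]
top a 301 [ 540.  -194.   152.6] [ 540.4 -193.9  153. ] [31.8 32.7  4.9]
top c 401 [ 485.1 -204.   118.7] [ 485.7 -203.7  119. ] [38.6 38.4  5. ]
scene outer 582.0 238.0 [18. 24.] 90.0 356.0
scene outer 547.0 230.5 [27. 36.] 90.0 623.5
scene outer 601.7 219.4 [31.2 56.9] 3.9 1090.5
scene outer 502.2 200.4 [229.8  84.8] 3.3 13598.0
scene hole 447.7 199.9 [89.6 42.8] 6.1 1839.5
scene d 76 [ 651.  -173.1  149.7] [ 650.7 -173.3  149.9] [15.5 14.5  4.7]
scene b 105 [ 596.2 -183.1  134.9] [ 595.8 -182.   135. ] [16.2 18.7  4.5]
scene a 343 [ 541.5 -193.5  153.1] [ 540.6 -192.7  152.9] [32.9 33.   4.6]
scene c 439 [ 486.7 -203.7  119.2] [ 485.7 -202.8  119. ] [39.7 40.   4.8]
```

```bash
python3 - <<'E'
from h import *
out=[]
for c in ("top","scene"):
    im=np.load(c+"i.npy")
    ci=optics.camera_info(c);K=np.array(ci["camera_matrix"]);R=np.array(ci["R"]);t=np.array(ci["t"])
    gx,gy=np.meshgrid(np.arange(340,680,.5),np.arange(120,290,.5))
    p=(np.stack([gx,gy,np.full_like(gx,55)],-1)@R.T+t)@K.T
    m=cv2.remap(im,(p[...,0]/p[...,2]).astype(np.float32),(p[...,1]/p[...,2]).astype(np.float32),cv2.INTER_CUBIC)
    out.append(m)
    b=((m[...,0]>225)&(m[...,2]<140)).astype(np.uint8)
    b=cv2.morphologyEx(b,cv2.MORPH_OPEN,np.ones((7,7)))
    cs,h=cv2.findContours(b,cv2.RETR_CCOMP,cv2.CHAIN_APPROX_NONE)
    for k,q in enumerate(cs):
        if cv2.contourArea(q)<600: continue
        (cx,cy),sz,an=cv2.minAreaRect(q); print(c,h[0,k,3]>=0,round(cx/2+340,1),round(cy/2+120,1),np.round(np.array(sz)/2,1),round(an,1),cv2.contourArea(q)/4)
save("rect.png",cv2.vconcat(out)[:,:680])
E
python3 -c "
import cv2;i=cv2.imread('pics/rect.png');print(i.shape);cv2.imwrite('pics/rect2.png',cv2.resize(i,(600,600)))"
```

```text
top False 517.1 201.3 [256.7  79.7] 3.3 19246.5
top True 628.0 206.0 [20.7 34.4] 3.2 660.25
top True 587.2 206.6 [31.1 35.6] 63.4 615.5
top True 530.2 202.6 [33.2 34.8] 86.4 595.0
top True 474.5 198.2 [35.  34.5] 0.0 619.625
top True 418.4 195.1 [34.6 35. ] 45.0 637.0
scene False 516.9 193.3 [262.8 104.8] 3.1 22003.875
scene True 585.5 204.4 [28.5 20.4] 33.0 439.875
scene True 529.0 201.0 [26.9 19.8] 45.0 386.25
scene True 628.6 199.8 [20.8 26.5] 4.4 471.25
scene True 473.3 197.2 [26.2 20.5] 45.0 415.375
scene True 417.8 193.8 [26.2 21.9] 45.0 440.625
(680, 680, 3)
```

View pics/rect2.png

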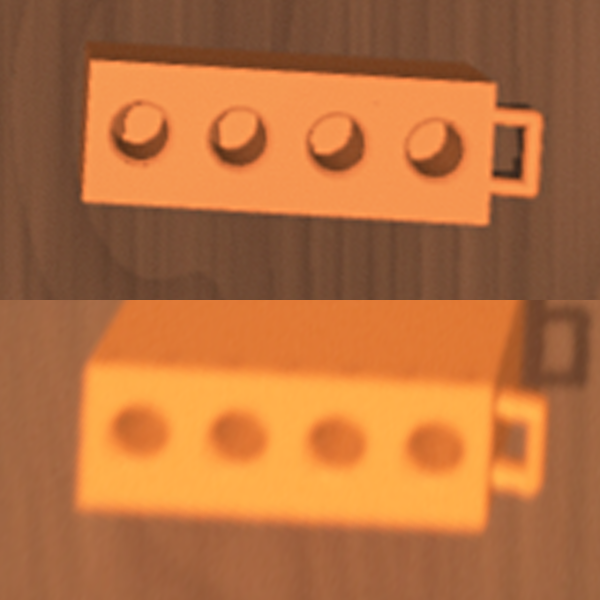

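Request:
{"api": "send_rows", "payload": {"targets": [[[0, 0, -0.042, 0.175, 0.14, 0, -1], [0, 0, -0.042, 0.175, 0.14, 0, -1], [0, 0, 0, 0.175, 0.14, 0, -1], [0, 0, 0, 0.175, 0.14, 0, -1], [0, 0, 0, 0.175, 0.14, 0, -1], [0, 0, 0, 0.175, 0.14, 0, -1], [0, 0, 0, 0.175, 0.14, 0, -1], [0, 0, 0, 0.175, 0.14, 0, -1], [0, 0, 0, 0.175, 0.14, 0, -1], [0, 0, 0, 0.175, 0.14, 0, -1], [0, 0, 0, 0.175, 0.14, 0, -1], [0, 0, 0, 0.175, 0.14, 0, -1]]], "grip_force": 15}}

```text
time_s: 2.1
ee_pos: [599.3, -209.4, 214.1]
ee_rot: [180.0, -0.0, 10.5]
force: [-0.3, -0.4, 0.3]
gripper_width: 91.3
gripper_force: 0.0
```

Request:
{"api": "send_rows", "payload": {"targets": [[[0, 0, 0, 0.13, 0.09, 0, -1], [0, 0, 0, 0.13, 0.095, 0, -1], [0, 0, 0, 0, 0, 0, -1], [0, 0, 0, 0, 0, 0, -1]]]}}

```text
time_s: 2.5
ee_pos: [650.0, -173.4, 213.4]
ee_rot: [180.0, 0.1, 10.5]
force: [0.1, -0.4, 0.6]
gripper_width: 91.1
gripper_force: 0.0
```

Run:
```python
from h import *
from scipy.spatial.transform import Rotation as Ro
s=env.state();im,d=optics.grab_frame("wrist");save("w0.png",im)
c=optics.camera_info("wrist");M=np.array(c["mount"]);K=np.array(c["camera_matrix"])
v,u=np.mgrid[0:420,0:560]
P=np.stack([(u-K[0,2])/K[0,0]*d,(v-K[1,2])/K[1,1]*d,d,np.ones_like(d)],-1)@M.T
W=P[...,:3]@Ro.from_euler("xyz",s["ee_rot"],degrees=True).as_matrix().T+s["ee_pos"]
print(s["ee_pos"],s["ee_rot"])
for n,x,y,z in (("d",650,-174,150),("b",596,-183,135),("a",540,-194,153),("c",485,-204,119)):
    q=W[(d>0)&(np.hypot(W[...,0]-x,W[...,1]-y)<28)&(abs(W[...,2]-z)<3)]
    if len(q)>20: print(n,len(q),q.mean(0).round(1),((q.max(0)+q.min(0))/2).round(1),np.ptp(q,axis=0).round(1))
```

```text
[ 649.98098133 -173.44189653  213.41392639] [1.79994867e+02 7.64232344e-02 1.05486009e+01]
d 473 [ 651.4 -171.8  149.7] [ 651.1 -171.7  149.8] [17.7 17.5  5.6]
```

View pics/w0.png

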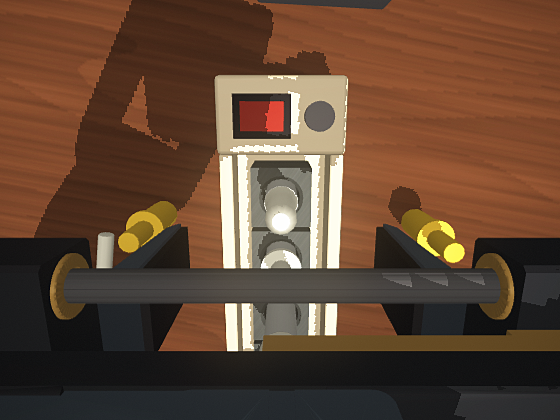

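The wrist view shows tube_d's neck at (282,210), midway between the fingers and within 1.5 mm of the estimate. I'm going down to grip it.

Request:
{"api": "send_rows", "payload": {"targets": [[[0, 0, 0, 0.004, 0.004, -0.125, -1], [0, 0, 0, 0, 0, -0.125, -1], [0, 0, 0, 0, 0, -0.125, -1], [0, 0, 0, 0, 0, -0.12, -1], [0, 0, 0, 0, 0, 0, 0.3], [0, 0, 0, 0, 0, 0, 1], [0, 0, 0, 0, 0, 0, 1], [0, 0, 0, 0, 0, 0, 1], [0, 0, 0, 0, 0, 0, 1], [0, 0, 0, 0, 0, 0, 1]]], "grip_force": 15}}

```text
time_s: 3.55
ee_pos: [651.1, -173.0, 115.7]
ee_rot: [180.0, -0.1, 10.5]
force: [0.6, 1.0, -0.2]
gripper_width: 46.1
gripper_force: 0.0
```

Request:
{"api": "send_rows", "payload": {"targets": [[[0, 0, 0, 0, 0, 0, 1], [0, 0, 0, 0, 0, 0, 1], [0, 0, 0, 0, 0, 0, 1], [0, 0, 0, 0, 0, 0, 1], [0, 0, 0, 0, 0, 0, 1], [0, 0, 0, 0, 0, 0, 1], [0, 0, 0, 0, 0, 0.05, 1], [0, 0, 0, 0, 0, 0.1, 1], [0, 0, 0, 0, 0, 0.15, 1], [0, 0, 0, 0, 0, 0.2, 1]]]}}

```text
time_s: 4.55
ee_pos: [649.8, -172.7, 214.8]
ee_rot: [-179.9, 0.2, 10.5]
force: [1.0, -0.3, -0.4]
gripper_width: 21.2
gripper_force: 15.0
```

Request:
{"api": "send_rows", "payload": {"targets": [[[0, 0, 0, -0.06, 0.096, 0, 1], [0, 0, -0.02, -0.096, 0.153, 0, 1], [0, 0, -0.02, -0.12, 0.192, 0, 1], [0, 0, -0.02, -0.12, 0.192, 0, 1], [0, 0, -0.02, -0.12, 0.192, 0, 1], [0, 0, 0, -0.12, 0.192, 0, 1], [0, 0, 0, -0.12, 0.192, 0, 1], [0, 0, 0, -0.12, 0.192, 0, 1], [0, 0, 0, -0.12, 0.192, 0, 1], [0, 0, 0, -0.096, 0.153, 0, 1], [0, 0, 0, -0.06, 0.096, 0, 1], [0, 0, 0, 0, 0, 0, 1]]]}}

```text
time_s: 5.75
ee_pos: [419.1, 197.4, 215.9]
ee_rot: [-179.9, -0.0, 3.5]
force: [1.0, 0.1, -0.7]
gripper_width: 21.4
gripper_force: 15.0
```

Run:
```python
from h import *
from scipy.spatial.transform import Rotation as Ro
s=env.state();im,d=optics.grab_frame("wrist");save("w1.png",im);print(s["ee_pos"],s["ee_rot"],s["gripper_width"])
im,d=optics.grab_frame("scene");save("s1.png",cv2.resize(im[60:300,130:450],None,fx=2,fy=2))
```

```text
[419.11900159 197.36014822 215.86680466] [-1.79943872e+02 -4.11305176e-02  3.49493102e+00] 21.41215222665967
```

View pics/s1.png

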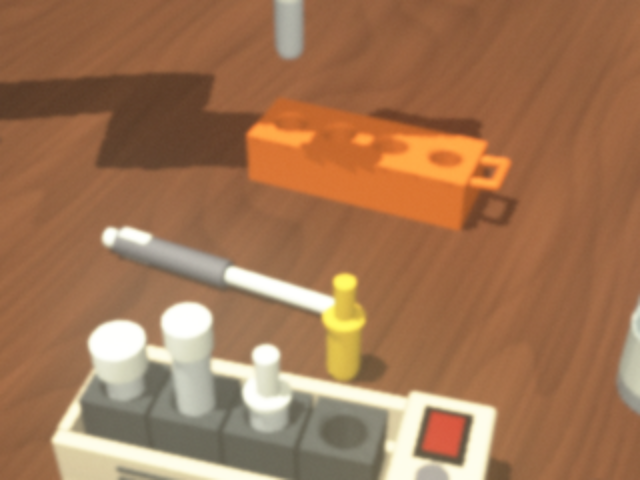

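View pics/w1.png

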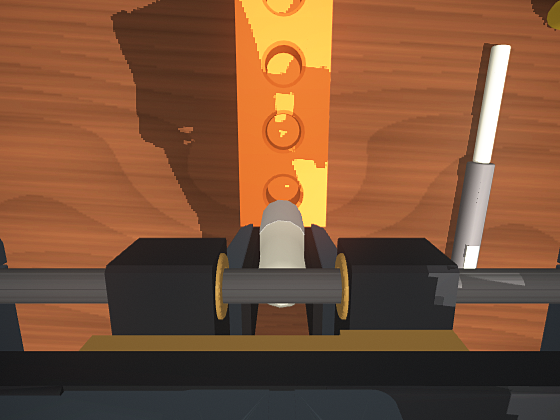

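Tube_d hangs straight above the nearest hole (tube at col 282, holes at col 283–284, wrist view). I'm correcting y by −1.9 mm and inserting.

Request:
{"api": "send_rows", "payload": {"targets": [[[0, 0, 0, -0.003, -0.009, -0.1, 1], [0, 0, 0, 0, 0, -0.2, 1], [0, 0, 0, 0, 0, -0.1, 1], [0, 0, 0, 0, 0, -0.05, 1], [0, 0, 0, 0, 0, -0.05, 1], [0, 0, 0, 0, 0, -0.05, 1], [0, 0, 0, 0, 0, -0.045, 1], [0, 0, 0, 0, 0, 0, 1], [0, 0, 0, 0, 0, 0, 1]]]}}

```text
time_s: 6.75
ee_pos: [419.9, 193.8, 95.8]
ee_rot: [180.0, -0.0, 3.3]
force: [-0.8, 3.2, -2.6]
gripper_width: 21.6
gripper_force: 15.0
```

Request:
{"api": "send_rows", "payload": {"targets": [[[0, 0, 0, 0, 0, 0, -1], [0, 0, 0, 0, 0, 0, -1], [0, 0, 0, 0, 0, 0, -1], [0, 0, 0, 0, 0, 0, -1], [0, 0, 0, 0, 0, 0.1, -1], [0, 0, 0, 0, 0, 0.2, -1], [0, 0, 0, 0, 0, 0.2, -1], [0, 0, 0, 0, 0, 0.1, -1], [0, 0, 0.02, 0.05, -0.1, 0, -1], [0, 0, 0.02, 0.09, -0.185, 0, -1], [0, 0, 0.02, 0.1, -0.21, 0, -1], [0, 0, 0.02, 0.1, -0.21, 0, -1]]]}}

```text
time_s: 7.95
ee_pos: [488.3, 51.1, 216.3]
ee_rot: [180.0, -0.0, 10.6]
force: [0.5, -0.1, -0.1]
gripper_width: 91.0
gripper_force: 0.0
```

Run:
```python
from h import *
im,d=optics.grab_frame("top");W=world("top",d)
q=W[(np.hypot(W[...,0]-418,W[...,1]-195)<25)&(W[...,2]>70)&(W[...,2]<180)];print(len(q),np.percentile(q[:,2],97),q[q[:,2]>np.percentile(q[:,2],97)-4].mean(0))
s=env.state();print(s["ee_pos"],s["ee_rot"])
```

```text
201 131.23523596962926 [419.43799527 193.34673327 129.48067656]
[491.46034724  44.97530693 216.1921098 ] [ 1.79610402e+02 -1.49105746e-01  1.04209398e+01]
```

Request:
{"api": "send_rows", "payload": {"targets": [[[0, 0, 0, 0.08, -0.175, 0, -1], [0, 0, 0, 0.08, -0.175, 0, -1], [0, 0, 0, 0.08, -0.175, 0, -1], [0, 0, 0, 0.08, -0.175, 0, -1], [0, 0, 0, 0.08, -0.175, 0, -1], [0, 0, 0, 0.08, -0.175, 0, -1], [0, 0, 0, 0.04, -0.09, 0, -1], [0, 0, 0, 0, 0, 0, -1], [0, 0, 0, 0, 0, 0, -1]]]}}

```text
time_s: 8.9
ee_pos: [591.4, -175.1, 215.6]
ee_rot: [-180.0, 0.1, 10.4]
force: [-0.6, 0.2, 0.6]
gripper_width: 91.1
gripper_force: 0.0
```

Request:
{"api": "send_rows", "payload": {"targets": [[[0, 0, 0, 0.022, -0.041, -0.05, -1], [0, 0, 0, 0, 0, -0.15, -1], [0, 0, 0, 0, 0, -0.2, -1], [0, 0, 0, 0, 0, -0.1, -1], [0, 0, 0, 0, 0, -0.055, 0], [0, 0, 0, 0, 0, 0, 1], [0, 0, 0, 0, 0, 0, 1], [0, 0, 0, 0, 0, 0, 1], [0, 0, 0, 0, 0, 0, 1], [0, 0, 0, 0, 0, 0, 1], [0, 0, 0, 0, 0, 0, 1], [0, 0, 0, 0, 0, 0, 1]]]}}

```text
time_s: 10.1
ee_pos: [596.3, -183.6, 105.2]
ee_rot: [180.0, -0.0, 10.5]
force: [-0.2, 0.4, 0.9]
gripper_width: 30.2
gripper_force: 0.0
```

Request:
{"api": "send_rows", "payload": {"targets": [[[0, 0, 0, 0, 0, 0, 1], [0, 0, 0, 0, 0, 0, 1], [0, 0, 0, 0, 0, 0, 1], [0, 0, 0, 0, 0, 0, 1], [0, 0, 0, 0, 0, 0, 1], [0, 0, 0, 0, 0, 0.05, 1], [0, 0, 0, 0, 0, 0.1, 1], [0, 0, 0, 0, 0, 0.15, 1], [0, 0, 0, 0, 0, 0.2, 1], [0, 0, 0, 0, 0, 0.05, 1], [0, 0, 0, 0, 0, 0, 1]]]}}

```text
time_s: 11.2
ee_pos: [597.3, -183.9, 217.5]
ee_rot: [179.9, -0.3, 10.5]
force: [0.2, 0.3, -1.3]
gripper_width: 17.4
gripper_force: 15.0
```

Request:
{"api": "send_rows", "payload": {"targets": [[[0, 0, 0, -0.032, 0.1, 0, 1], [0, 0, -0.02, -0.051, 0.159, 0, 1], [0, 0, -0.02, -0.064, 0.199, 0, 1], [0, 0, -0.02, -0.064, 0.199, 0, 1], [0, 0, -0.02, -0.064, 0.199, 0, 1], [0, 0, 0, -0.064, 0.199, 0, 1], [0, 0, 0, -0.064, 0.199, 0, 1], [0, 0, 0, -0.064, 0.199, 0, 1], [0, 0, 0, -0.064, 0.199, 0, 1], [0, 0, 0, -0.051, 0.159, 0, 1], [0, 0, 0, -0.032, 0.1, 0, 1], [0, 0, 0, 0, 0, 0, 1]]]}}

```text
time_s: 12.4
ee_pos: [470.5, 200.9, 213.1]
ee_rot: [180.0, 0.3, 3.5]
force: [-0.6, -0.5, -1.1]
gripper_width: 17.5
gripper_force: 15.0
```

Request:
{"api": "send_rows", "payload": {"targets": [[[0, 0, 0, 0.01, -0.007, 0, 1], [0, 0, 0, 0, 0, 0, 1], [0, 0, 0, 0, 0, 0, 1]]]}}

```text
time_s: 12.7
ee_pos: [475.5, 196.2, 214.6]
ee_rot: [180.0, 0.0, 3.2]
force: [0.3, 0.2, -0.1]
gripper_width: 17.4
gripper_force: 15.0
```

Run:
```python
from h import *
s=env.state();print(s["ee_pos"],s["ee_rot"])
im,d=optics.grab_frame("wrist");im2,_=optics.grab_frame("scene");save("w2.png",cv2.hconcat([cv2.resize(im[100:380,130:430],None,fx=1.3,fy=1.3),cv2.resize(im2[60:200,180:330],(390,364))]))
```

```text
[475.49459255 196.23646275 214.56556772] [1.79969349e+02 4.76839117e-02 3.18694376e+00]
```

View pics/w2.png

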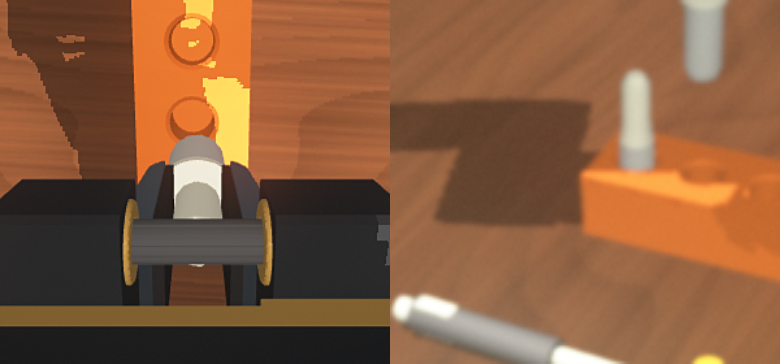

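Tube_d stands seated in its hole. Tube_b hangs straight, with its foot at col 196 against hole col 192, so it needs about +2.5 mm in y, which agrees with the measured pose.

Request:
{"api": "send_rows", "payload": {"targets": [[[0, 0, 0, -0.004, 0.012, -0.1, 1], [0, 0, 0, 0, 0, -0.2, 1], [0, 0, 0, 0, 0, -0.15, 1], [0, 0, 0, 0, 0, -0.05, 1], [0, 0, 0, 0, 0, -0.05, 1], [0, 0, 0, 0, 0, -0.05, 1], [0, 0, 0, 0, 0, -0.04, 1], [0, 0, 0, 0, 0, 0, 1], [0, 0, 0, 0, 0, 0, 1]]]}}

```text
time_s: 13.7
ee_pos: [475.0, 199.8, 87.4]
ee_rot: [-180.0, -0.0, 3.3]
force: [0.3, 0.4, -0.9]
gripper_width: 17.7
gripper_force: 15.0
```

Request:
{"api": "send_rows", "payload": {"targets": [[[0, 0, 0, 0, 0, 0, -1], [0, 0, 0, 0, 0, 0, -1], [0, 0, 0, 0, 0, 0, -1], [0, 0, 0, 0, 0, 0, -1], [0, 0, 0, 0, 0, 0.1, -1], [0, 0, 0, 0, 0, 0.2, -1], [0, 0, 0, 0, 0, 0.2, -1], [0, 0, 0, 0, 0, 0.14, -1], [0, 0, 0.02, 0.015, -0.09, 0, -1], [0, 0, 0.02, 0.03, -0.18, 0, -1], [0, 0, 0.02, 0.035, -0.21, 0, -1], [0, 0, 0.02, 0.035, -0.21, 0, -1]]]}}

```text
time_s: 14.9
ee_pos: [497.6, 60.5, 215.2]
ee_rot: [180.0, -0.0, 10.6]
force: [1.1, -0.6, -0.0]
gripper_width: 91.1
gripper_force: 0.0
```

Run:
```python
from h import *
im,d=optics.grab_frame("top");W=world("top",d)
for x,y in ((418.5,195.5),(474.5,199)):
  q=W[(np.hypot(W[...,0]-x,W[...,1]-y)<25)&(W[...,2]>62)&(W[...,2]<180)];z=np.percentile(q[:,2],95);print(len(q),z,q[abs(q[:,2]-z)<4].mean(0))
for i in range(3): optics.grab_frame("top")
s=env.state();print(s["ee_pos"],s["ee_rot"])
```

```text
Traceback (most recent call last):
IndexError: index -1 is out of bounds for axis 0 with size 0
```

Request:
{"api": "send_rows", "payload": {"targets": [[[0, 0, 0, 0.034, -0.195, 0, -1], [0, 0, 0, 0.034, -0.195, 0, -1], [0, 0, 0, 0.034, -0.195, 0, -1], [0, 0, 0, 0.034, -0.195, 0, -1], [0, 0, 0, 0.034, -0.195, 0, -1], [0, 0, 0, 0.034, -0.195, 0, -1], [0, 0, 0, 0.01, -0.065, 0, -1], [0, 0, 0, 0, 0, 0, -1], [0, 0, 0, 0, 0, 0, -1]]]}}

```text
time_s: 15.85
ee_pos: [540.1, -184.3, 214.8]
ee_rot: [-179.9, 0.0, 10.5]
force: [-0.8, 1.1, -0.1]
gripper_width: 91.3
gripper_force: 0.0
```

Run:
```python
from h import *
for c in("scene","top"):
 im,d=optics.grab_frame(c);W=world(c,d)
 for x,y in ((418.5,195.5),(474.5,199)):
  q=W[(np.hypot(W[...,0]-x,W[...,1]-y)<25)&(W[...,2]>62)&(W[...,2]<180)]
  if len(q)<9: continue
  z=np.percentile(q[:,2],95);print(c,len(q),z,q[abs(q[:,2]-z)<4].mean(0))
s=env.state();print(s["ee_pos"],s["ee_rot"])
```

```text
scene 377 129.0970696066792 [421.39258087 193.13919655 128.182806  ]
scene 319 115.51783335319713 [476.73544069 198.1189807  114.80009764]
top 331 130.322136601661 [419.5231625  193.55155798 128.64005615]
top 342 115.43802055715646 [474.86847281 197.90794293 114.41583462]
[ 540.21608416 -183.76325173  215.06407574] [-1.79964351e+02  7.14557055e-03  1.05618777e+01]
```

Both d and b are seated (tops at 130 and 115 mm). Next is tube_a.

Request:
{"api": "send_rows", "payload": {"targets": [[[0, 0, 0, 0.003, -0.048, 0, -1], [0, 0, 0, 0, 0, -0.1, -1], [0, 0, 0, 0, 0, -0.2, -1], [0, 0, 0, 0, 0, -0.1, -1], [0, 0, 0, 0, 0, -0.07, 0], [0, 0, 0, 0, 0, 0, 1], [0, 0, 0, 0, 0, 0, 1], [0, 0, 0, 0, 0, 0, 1], [0, 0, 0, 0, 0, 0, 1], [0, 0, 0, 0, 0, 0, 1], [0, 0, 0, 0, 0, 0, 1], [0, 0, 0, 0, 0, 0, 1]]]}}

```text
time_s: 17.15
ee_pos: [541.1, -195.0, 121.3]
ee_rot: [180.0, -0.0, 10.5]
force: [0.1, -0.1, 1.8]
gripper_width: 33.6
gripper_force: 15.0
```

Request:
{"api": "send_rows", "payload": {"targets": [[[0, 0, 0, 0, 0, 0, 1], [0, 0, 0, 0, 0, 0.05, 1], [0, 0, 0, 0, 0, 0.1, 1], [0, 0, 0, 0, 0, 0.15, 1], [0, 0, 0, 0, 0, 0.2, 1], [0, 0, 0, 0, 0, 0, 1], [0, 0, 0, 0, 0, 0, 1]]]}}

```text
time_s: 17.85
ee_pos: [541.3, -195.1, 222.2]
ee_rot: [179.9, -0.1, 10.5]
force: [-0.7, -0.2, -1.0]
gripper_width: 33.5
gripper_force: 15.0
```

Request:
{"api": "send_rows", "payload": {"targets": [[[0, 0, 0, -0.003, 0.103, 0, 1], [0, 0, -0.02, -0.005, 0.165, 0, 1], [0, 0, -0.02, -0.006, 0.207, 0, 1], [0, 0, -0.02, -0.006, 0.207, 0, 1], [0, 0, -0.02, -0.006, 0.207, 0, 1], [0, 0, 0, -0.006, 0.207, 0, 1], [0, 0, 0, -0.006, 0.207, 0, 1], [0, 0, 0, -0.006, 0.207, 0, 1], [0, 0, 0, -0.005, 0.207, 0, 1], [0, 0, 0, -0.004, 0.165, 0, 1], [0, 0, 0, -0.002, 0.1, 0, 1], [0, 0, 0, 0, 0, 0, 1]]]}}

```text
time_s: 19.05
ee_pos: [528.9, 203.6, 219.2]
ee_rot: [180.0, 0.2, 3.5]
force: [0.3, -0.4, -0.5]
gripper_width: 33.7
gripper_force: 15.0
```

Request:
{"api": "send_rows", "payload": {"targets": [[[0, 0, 0, 0, 0, 0, 1], [0, 0, 0, 0, 0, 0, 1]]]}}

```text
time_s: 19.25
ee_pos: [529.7, 200.3, 220.3]
ee_rot: [179.9, 0.1, 3.2]
force: [0.2, 0.0, -1.1]
gripper_width: 33.4
gripper_force: 15.0
```

Run:
```python
from h import *
s=env.state();print(s["ee_pos"],s["ee_rot"])
im,d=optics.grab_frame("wrist");im2,_=optics.grab_frame("scene");save("w3.png",cv2.hconcat([cv2.resize(im[100:380,130:430],None,fx=1.3,fy=1.3),cv2.resize(im2[60:200,180:330],(390,364))]))
```

```text
[529.68410631 200.26494675 220.27745796] [1.79936952e+02 8.87613042e-02 3.22538242e+00]
```

View pics/w3.png

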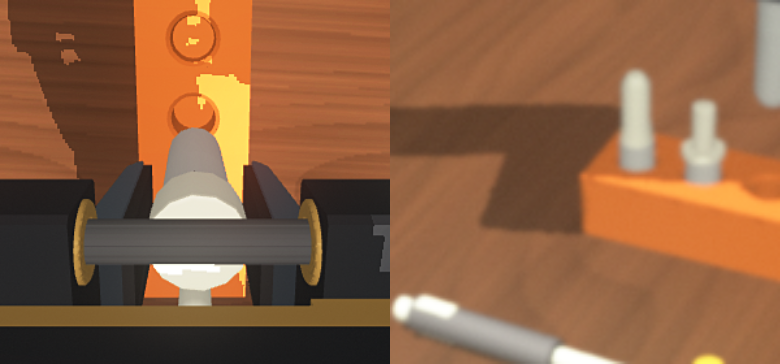

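Tube_d and tube_b are standing, and tube_a hangs over hole 3 (foot at col 195, hole at col 193), so I'm adding +1.5 mm in y.

Request:
{"api": "send_rows", "payload": {"targets": [[[0, 0, 0, 0.003, 0.008, -0.1, 1], [0, 0, 0, 0, 0, -0.2, 1], [0, 0, 0, 0, 0, -0.1, 1], [0, 0, 0, 0, 0, -0.05, 1], [0, 0, 0, 0, 0, -0.05, 1], [0, 0, 0, 0, 0, -0.05, 1], [0, 0, 0, 0, 0, -0.04, 1], [0, 0, 0, 0, 0, 0, 1], [0, 0, 0, 0, 0, 0, 1]]]}}

```text
time_s: 20.25
ee_pos: [530.9, 203.1, 103.3]
ee_rot: [-180.0, -0.0, 3.3]
force: [-0.3, -0.2, -0.9]
gripper_width: 33.7
gripper_force: 15.0
```

Request:
{"api": "send_rows", "payload": {"targets": [[[0, 0, 0, 0, 0, 0, -1], [0, 0, 0, 0, 0, 0, -1], [0, 0, 0, 0, 0, 0, -1], [0, 0, 0, 0, 0, 0, -1], [0, 0, 0, 0, 0, 0, -1], [0, 0, 0, 0, 0, 0.1, -1], [0, 0, 0, 0, 0, 0.2, -1], [0, 0, 0, 0, 0, 0.2, -1], [0, 0, 0, 0, 0, 0.06, -1], [0, 0, 0.02, -0.011, -0.1, 0, -1], [0, 0, 0.02, -0.022, -0.2, 0, -1], [0, 0, 0.02, -0.022, -0.2, 0, -1]]]}}

```text
time_s: 21.45
ee_pos: [519.0, 102.3, 214.3]
ee_rot: [180.0, 0.1, 8.9]
force: [0.1, -0.5, -0.7]
gripper_width: 91.4
gripper_force: 0.0
```

Request:
{"api": "send_rows", "payload": {"targets": [[[0, 0, 0.02, -0.022, -0.2, 0, -1], [0, 0, 0, -0.022, -0.2, 0, -1], [0, 0, 0, -0.022, -0.2, 0, -1], [0, 0, 0, -0.022, -0.2, 0, -1], [0, 0, 0, -0.022, -0.2, 0, -1], [0, 0, 0, -0.022, -0.2, 0, -1], [0, 0, 0, -0.022, -0.2, 0, -1], [0, 0, 0, -0.014, -0.13, 0, -1], [0, 0, 0, 0, 0, 0, -1], [0, 0, 0, 0, 0, 0, -1]]]}}

```text
time_s: 22.45
ee_pos: [485.6, -202.9, 214.3]
ee_rot: [-179.9, 0.1, 10.4]
force: [-0.3, 0.2, -1.1]
gripper_width: 91.3
gripper_force: 0.0
```

Run:
```python
from h import *
for c in("scene","top"):
 im,d=optics.grab_frame(c);W=world(c,d)
 for x,y in ((418.5,195.5),(474.5,199),(530.3,202),(485.7,-203.5)):
  q=W[(np.hypot(W[...,0]-x,W[...,1]-y)<25)&(W[...,2]>62)&(W[...,2]<180)]
  if len(q)<9: continue
  z=np.percentile(q[:,2],95);print(c,len(q),z,q[abs(q[:,2]-z)<4].mean(0))
s=env.state();print(s["ee_pos"],s["ee_rot"])
```

```text
scene 378 128.51052421349254 [421.39100205 193.21512921 128.05709143]
scene 321 115.16017954274037 [476.80464197 198.09496798 114.5119081 ]
scene 587 134.02127601303704 [531.91372843 203.54546221 133.03909524]
scene 1193 120.21488207046914 [ 486.75853184 -203.6574525   119.14559341]
top 331 130.47753174129247 [419.29192785 194.48153868 129.03902078]
top 342 115.40434835058244 [475.26009369 197.87522317 114.34853324]
top 526 134.41394077645202 [530.85060182 202.9516661  132.64702118]
[ 485.8767359  -201.94540385  214.57747087] [-1.79947314e+02  3.45490643e-02  1.05182190e+01]
```

Tube_a is seated (top at 133 mm). Last is tube_c.

Request:
{"api": "send_rows", "payload": {"targets": [[[0, 0, 0, 0, -0.006, -0.1, -1], [0, 0, 0, 0, 0, -0.2, -1], [0, 0, 0, 0, 0, -0.2, -1], [0, 0, 0, 0, 0, -0.09, -1], [0, 0, 0, 0, 0, -0.05, 0], [0, 0, 0, 0, 0, 0, 1], [0, 0, 0, 0, 0, 0, 1], [0, 0, 0, 0, 0, 0, 1], [0, 0, 0, 0, 0, 0, 1], [0, 0, 0, 0, 0, 0, 1], [0, 0, 0, 0, 0, 0, 1], [0, 0, 0, 0, 0, 0, 1]]]}}

```text
time_s: 23.75
ee_pos: [486.3, -204.3, 87.4]
ee_rot: [180.0, -0.0, 10.5]
force: [0.2, 0.7, 3.0]
gripper_width: 40.1
gripper_force: 15.0
```

Request:
{"api": "send_rows", "payload": {"targets": [[[0, 0, 0, 0, 0, 0, 1], [0, 0, 0, 0, 0, 0.05, 1], [0, 0, 0, 0, 0, 0.1, 1], [0, 0, 0, 0, 0, 0.15, 1], [0, 0, 0, 0, 0, 0.2, 1], [0, 0, 0, 0, 0, 0.14, 1], [0, 0, 0, 0, 0, 0, 1]]]}}

```text
time_s: 24.45
ee_pos: [488.3, -205.2, 219.7]
ee_rot: [179.7, -0.4, 10.5]
force: [-0.1, -0.0, -1.0]
gripper_width: 39.8
gripper_force: 15.0
```

Request:
{"api": "send_rows", "payload": {"targets": [[[0, 0, 0, 0.026, 0.107, 0, 1], [0, 0, -0.02, 0.042, 0.171, 0, 1], [0, 0, -0.02, 0.052, 0.213, 0, 1], [0, 0, -0.02, 0.052, 0.213, 0, 1], [0, 0, -0.02, 0.052, 0.213, 0, 1], [0, 0, 0, 0.052, 0.213, 0, 1], [0, 0, 0, 0.052, 0.213, 0, 1], [0, 0, 0, 0.052, 0.213, 0, 1], [0, 0, 0, 0.052, 0.213, 0, 1], [0, 0, 0, 0.042, 0.171, 0, 1], [0, 0, 0, 0.026, 0.107, 0, 1], [0, 0, 0, 0, 0, 0, 1]]]}}

```text
time_s: 25.65
ee_pos: [585.7, 207.9, 213.2]
ee_rot: [-180.0, 0.1, 3.5]
force: [-0.2, -0.5, -0.5]
gripper_width: 39.6
gripper_force: 15.0
```

Request:
{"api": "send_rows", "payload": {"targets": [[[0, 0, 0, 0, 0, 0, 1], [0, 0, 0, 0, 0, 0, 1]]]}}

```text
time_s: 25.85
ee_pos: [585.5, 204.0, 214.4]
ee_rot: [179.9, 0.1, 3.2]
force: [1.2, 0.4, -0.2]
gripper_width: 39.9
gripper_force: 15.0
```

Run:
```python
from h import *
s=env.state();print(s["ee_pos"],s["ee_rot"])
im,d=optics.grab_frame("wrist");im2,_=optics.grab_frame("scene");save("w4.png",cv2.hconcat([cv2.resize(im[100:380,130:430],None,fx=1.3,fy=1.3),cv2.resize(im2[60:200,220:370],(390,364))]))
```

```text
[585.48053903 204.02979513 214.44041427] [1.79941495e+02 8.59465786e-02 3.22552682e+00]
```

View pics/w4.png

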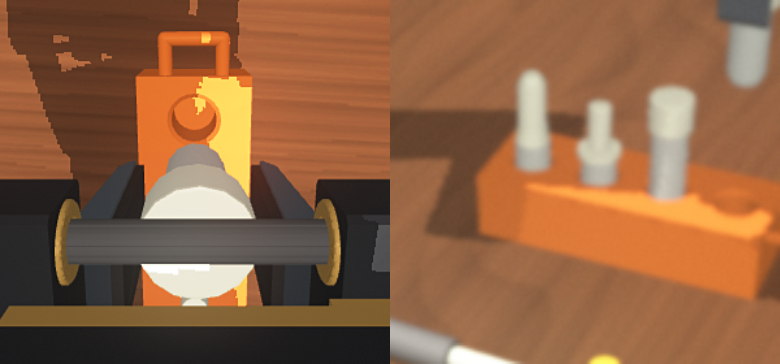

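Three tubes are seated, and tube_c hangs over the last hole beside the loop (foot at col 195, hole at col 194). I'm inserting it.

Request:
{"api": "send_rows", "payload": {"targets": [[[0, 0, 0, 0.004, 0.007, -0.1, 1], [0, 0, 0, 0, 0, -0.2, 1], [0, 0, 0, 0, 0, -0.2, 1], [0, 0, 0, 0, 0, -0.09, 1], [0, 0, 0, 0, 0, -0.05, 1], [0, 0, 0, 0, 0, -0.05, 1], [0, 0, 0, 0, 0, -0.04, 1], [0, 0, 0, 0, 0, 0, 1], [0, 0, 0, 0, 0, 0, 1]]]}}

```text
time_s: 26.85
ee_pos: [587.3, 206.8, 69.7]
ee_rot: [-180.0, -0.1, 3.3]
force: [-1.2, 0.4, -1.5]
gripper_width: 39.7
gripper_force: 15.0
```

Request:
{"api": "send_rows", "payload": {"targets": [[[0, 0, 0, 0, 0, 0, -1], [0, 0, 0, 0, 0, 0, -1], [0, 0, 0, 0, 0, 0, -1], [0, 0, 0, 0, 0, 0, -1], [0, 0, 0, 0, 0, 0, -1], [0, 0, 0, 0, 0, 0.1, -1], [0, 0, 0, 0, 0, 0.2, -1], [0, 0, 0, 0, 0, 0.2, -1], [0, 0, 0, 0, 0, 0.2, -1], [0, 0, 0, -0.02, -0.2, 0, -1], [0, 0, 0, -0.02, -0.2, 0, -1], [0, 0, 0, -0.02, -0.2, 0, -1]]]}}

```text
time_s: 28.05
ee_pos: [574.6, 85.6, 209.4]
ee_rot: [180.0, -0.1, 3.3]
force: [0.4, -0.7, 0.2]
gripper_width: 91.2
gripper_force: 0.0
```

Request:
{"api": "send_rows", "payload": {"targets": [[[0, 0, 0, -0.02, -0.2, 0, -1], [0, 0, 0, -0.02, -0.2, 0, -1], [0, 0, 0, 0, 0, 0, -1], [0, 0, 0, 0, 0, 0, -1]]]}}

```text
time_s: 28.45
ee_pos: [566.8, 6.1, 209.1]
ee_rot: [-180.0, -0.0, 3.2]
force: [0.6, -0.1, -0.1]
gripper_width: 91.6
gripper_force: 0.0
```

Run:
```python
from h import *
for c in("scene","top"):
 im,d=optics.grab_frame(c);W=world(c,d)
 for x,y in ((418.5,195.5),(474.5,199),(530.3,202),(586.3,205.5)):
  q=W[(np.hypot(W[...,0]-x,W[...,1]-y)<25)&(W[...,2]>62)&(W[...,2]<180)]
  if len(q)<9: continue
  z=np.percentile(q[:,2],95);print(c,len(q),z,q[abs(q[:,2]-z)<4].mean(0))
 save(c+"f.png",im)
s=env.state();print(s["ee_pos"],s["time_s"],s["force"])
```

```text
scene 222 118.76481062248412 [420.26370699 187.62941134 118.47422981]
scene 105 113.91131740890887 [482.24868913 199.72038512 113.0417955 ]
scene 515 133.84264866446227 [536.31116343 205.55487906 133.00500341]
scene 439 100.5679886182163 [588.45437092 206.32784918  99.27703721]
top 34 134.75605836277268 [530.16398123 216.72416388 132.73791497]
[566.9510757    7.51993016 208.97051931] 28.55 [-0.26146635 -0.16608902 -0.37330562]
```

View pics/scenef.png

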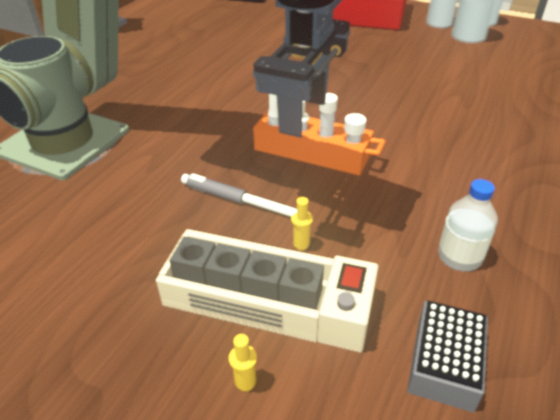

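The heater is empty and all four tubes stand in the rack (a at (328,115), c at (355,128), d and b partly behind the gripper). c's top is at 99 mm, so it is seated. The pipette and the yellow decoys haven't moved.

```bash
python3 -c "
from workcell import env
print(env.job_done())"
```

```text
the job is handed in; nothing more can be done
None
```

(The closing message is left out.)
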